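# Load the pantry tin tray and lock it in its bay

### The job

Put the pantry's loose steel tins away: pull up the spring plunger on the stop arm, swing the arm out to its other hole and let the plunger snap in, then draw the empty bamboo tray out of the bay under the white riser and stand every small steel tin upright on its floor, side by side. Slide the tray fully home again, pull the plunger, swing the arm back across the front of the tray and let it snap into its first hole, so that the tray is locked in. Leave the glass jars where they stand.

Things in the scene. Friction and masses are not known exactly. Their poses are not given: they have to be found in the camera images.
- bay: white steel riser fixed to the counter; the hidden bay under its roof takes the tray. Origin on the counter, middle of the mouth; +x points into the bay. Inner walls at y = +-88 mm, clear height 66 mm, back stop at x = 172 mm; the tray slides on the counter. Roof top z = 74 mm, x 0 to 195, y +-105 mm. Low fences (18 mm high) flare from y = +-91 mm at the mouth to +-121 mm at x = -50 mm
- pivot (a point): vertical axis of the flat aluminium stop arm on the bay's roof, at bay x = 58 mm, y = -70 mm, z = 100 mm. Under the arm lies a steel index plate (top at z = 86 mm) with two holes, 75 mm from this axis
- stop_arm (a joint): angle of the stop arm, counter-clockwise from above. 0 = first hole, closed: its tab stands across the mouth. 1.25 rad = other hole, open: the tab is swung out beside the bay, clear of the tray. Light friction, stays where left; the pin has 0.03 rad play in a hole; end stops -0.06 and 1.31. It cannot swing while the pin is in a hole
- plunger (a joint): lift of the spring plunger on the arm's tail, m. 0 = pin fully seated in a hole; the pin clears the plate above 10 mm (and rests at about 10 mm if let down between the holes); upper stop 18 mm. The spring pulls it down with 3 N at 0 and 5.7 N at 18 mm
- plunger_knob (a point): centre of the plunger's upright round black knob (26 mm across, 36 mm high), 75 mm from the pivot: along the bay's +x from it at arm angle 0, turned 1.25 rad counter-clockwise from there when open. z = 126 mm when seated; the arm's upper face is 29 mm below it. Free space all round for fingers from above
- stop_tab (a point): lower end of the tab that hangs from the arm's other end, 72 mm from the pivot: 18 by 10 mm, end at z = 24 mm. It turns with the arm. Closed, it stands about 7 mm in front of the home tray's tall front wall, beside the lug
- tray: bamboo tray, 170 mm square, 0.35 kg, loose; at the start it is in the bay, empty. Origin: centre of its underside; +x goes first into the bay. Floor 4 mm thick, walls 4 mm thick and 20 mm high, but the front wall (at -x, facing out of the bay) is 40 mm high. Home when its origin is at bay x = 87 mm (its +x wall on the back stop) with its x along the bay's x; 3 mm play on each side
- tray_lug (a point): grip point on the tray's wooden lug, at tray x = -120 mm, y = 0, z = 26 mm. The lug is a block 14 mm wide (y), from tray x = -85 to -140 mm, z = 4 to 36 mm; pinch it across y
- tin0: small plain steel tin with a paper band, an upright cylinder 42 mm across and 48 mm high, about 0.1 kg; origin at the centre of its underside, z up its axis. One of up to five alike (absent ones read None from the start)
- tin1: small plain steel tin with a paper band, an upright cylinder 42 mm across and 48 mm high, about 0.1 kg; origin at the centre of its underside, z up its axis. One of up to five alike (absent ones read None from the start)
- tin2: small plain steel tin with a paper band, an upright cylinder 42 mm across and 48 mm high, about 0.1 kg; origin at the centre of its underside, z up its axis. One of up to five alike (absent ones read None from the start)
- tin3: small plain steel tin with a paper band, an upright cylinder 42 mm across and 48 mm high, about 0.1 kg; origin at the centre of its underside, z up its axis. One of up to five alike (absent ones read None from the start)
- tin4: small plain steel tin with a paper band, an upright cylinder 42 mm across and 48 mm high, about 0.1 kg; origin at the centre of its underside, z up its axis. One of up to five alike (absent ones read None from the start)
- jar0: glass clamp-lid jar, 60 mm across and 75 mm high, 0.45 kg, loose on the counter among the tins; origin at the centre of its underside. Not part of the job: leave it standing where it is
- jar1: glass clamp-lid jar, 60 mm across and 75 mm high, 0.45 kg, loose on the counter among the tins; origin at the centre of its underside. Not part of the job: leave it standing where it is
There are look-alikes about, which are no part of the job. Leave any red look-alike of the tin1 alone.

How it is judged:
On the way, in this order (a step that is already met when the one before it is completed fails the run):
1. the stop arm is swung to its open hole and the plunger has snapped in (value of joint stop_arm above 1.2 rad and value of joint plunger below 0.003 m), for 0.2 s.
2. the tray stands fully home in the bay with every tin upright on it (x of tin0 in the frame of tray between -0.066 and 0.066 m and y of tin0 in the frame of tray between -0.07 and 0.07 m and z of each of tin0, tin1, tin2, tin3, tin4 in the frame of tray below 0.015 m and angle between each of tin0, tin1, tin2, tin3, tin4's own z axis and vertical below 0.2 rad and x of tin1 in the frame of tray between -0.066 and 0.066 m and y of tin1 in the frame of tray between -0.07 and 0.07 m and x of tin2 in the frame of tray between -0.066 and 0.066 m and y of tin2 in the frame of tray between -0.07 and 0.07 m and x of tin3 in the frame of tray between -0.066 and 0.066 m and y of tin3 in the frame of tray between -0.07 and 0.07 m and x of tin4 in the frame of tray between -0.066 and 0.066 m and y of tin4 in the frame of tray between -0.07 and 0.07 m and x of tray in the frame of bay between 0.079 and 0.095 m and y of tray in the frame of bay between -0.008 and 0.008 m and z of tray in the frame of bay below 0.006 m and angle between the x axis of tray and the x axis of bay, either way round below 0.08 rad), for 0.2 s.
3. the stop arm is back in its closed hole and the plunger has snapped in (value of joint stop_arm between -0.05 and 0.05 rad and value of joint plunger below 0.003 m), for 0.2 s.
At the end, for the whole second after the job is handed in: Every tin present stands upright (0.2 rad) on the tray floor; the tray is home in the bay (within 8 mm of bay x = 87 mm and of its middle line, square to 0.08 rad); the stop arm is within 0.05 rad of closed, the plunger seated (below 3 mm); tins and tray at rest (all of step 2 and all of step 3 and linear speed of each of tin0, tin1, tin2, tin3, tin4, tray below 0.02 m/s); the robot touches nothing.
It fails at once if a glass jar is moved more than 40 mm or tipped (distance of any of jar0, jar1 from where it was at the start of the episode above 0.04 m or angle between any of jar0, jar1's own z axis and vertical above 0.5 rad).
Of tin0, tin1, tin2, tin3, tin4 only 3 to 5 are there at a start; the rules pass over those that are not, and their reading is None.
At some moment in a run one of tin0, tin1, tin2, tin3, tin4 may be knocked a few centimetres aside while the robot is not near it.
It also fails if it takes over 208 s, if anything falls off the work surface, if the arm or the gripper's body presses on something with over 40 N, if the wrist force passes 120 N, or if a joint passes its speed limit or range.

### The arm

A 6-joint arm with a two-finger parallel gripper is mounted at the origin on the work surface. World frame = base frame: x ahead of the robot, y to its left, z up, the work surface at z = 0. Lengths are in m, angles in rad, forces in N, time in s.
With the tool pointing down it reaches from about 0.35 to 0.85 m from the base axis. Payload 8.1 kg.
Tool frame: the origin (TCP) lies at the centre of the arm's flange, where the gripper is bolted on; the fingertips stand env.tips_ahead ahead of it and the grasp point (between the pads) lies 167 mm ahead of it (env.tips_ahead is the distance from the TCP to the fingertips, in m); z points along the fingers, y is the line along which they close (so a half turn about z gives the same grasp; the last joint's range is limited). The gripper opens to 93 mm and grips with 3 to 60 N. Pads are 15 mm wide; open, the fingers measure 128 mm over their backs; the gripper's body (75 mm by 188 mm) begins 65 mm behind the grasp point.
Start: joints at [1.232, 0.13, 1.488, -0, 1.523, -0.085], TCP at [0.151, 0.581, 0.405] pointing down, gripper open.
Joint ranges: [-2.96, 2.96], [-0.89, 2.26], [0.02, 2.5], [-1.34, 4.48], [0, 2.73], [-2.66, 2.66]. Speed limits (rad/s): [2.39, 2.39, 2.79, 3.14, 3.14, 3.14].

### API

Orientations are given as [roll, pitch, yaw] about the fixed x, y, z axes, in that order (R = Rz(yaw) Ry(pitch) Rx(roll)).
In Python, from station import readout, optics, env gives the robot as it stands.
- The arm moves only by the shell command python3 -m creep 'ROWS' [FORCE]. ROWS is JSON, a list that holds one entry, the list of rows, each a list of 7 numbers: the closure, from -1 (fully open) to 1 (shut), so that 0 is half open, then the shift along the tool's x, y, z in units of 30 mm (1.0 is 30 mm), then the turn, a rotation vector about the tool's x, y, z in rad. A call has 1 to 12 rows; each row is the pose to reach, as a shift and turn from the pose commanded when the call began, along the tool's axes at that moment; what a row does not reach only later rows make up. A row lasts 1/12 s, in which the tool goes at most 41.7 mm and 7.16 degrees, less where a joint would pass 70% of its speed; a pose out of reach is approached as far as the arm can. A call with a gripper value outside its range is refused whole. The fingers move at their own pace and stop on an object; FORCE is the grip in N (left out, the last holds). Time passes only in rows, so rows that repeat a pose let the fingers close. It gives the time, the measured TCP pose, the force, the opening and the grip force at its end, in the units of the state.
- readout.state(): the state, without advancing time (a new reading comes with each control period).
- optics.capture(name): name is "scene" or "top"; returns (picture, depth): 420x560x3 uint8, blue, green, red; 420x560 float32, m along the optical axis (not along the pixel's ray), 0 where there is no reading.
- optics.camera_model(name): a dict with "vfov" (degrees; the focal length in pixels is half the picture's height over the tangent of half this angle, whatever the lens; pixels are square), "cx", "cy" (the principal point, pixels), "xyz" and "rotation" of the camera in the world. Camera axes: x right, y down, z forward; pixel columns grow to the right and rows downward; lengths in m; the calibration is good to about 2 mm. A picture is of the moment at which its call begins. camera_model takes no time and is no camera call.
- env.sign_off(): hands the job in; it is judged then, once.
The state is a dict: "clock": time; "joints": joint angles; "joint_velocities": joint speeds; "effort": joint torques, N m; "tool_pos": TCP position; "orientation": TCP orientation; "force": force on the tool from outside, world axes, zero at the start; "moment": the same for the moment, N m; "gripper_width": opening from 0.0 (shut) to 1.0 (fully open); "finger_force": force on a finger pad.
Only numpy, scipy, OpenCV 4.12 (cv2) and the standard library are available. Lean on these libraries where they do the work, as an engineer would, in place of code of your own. Each camera call takes 0.05 s, during which the arm holds its last target. There are 200 camera calls.

## Working session

There is one attempt and no reset: what is moved stays moved. The work goes in short steps, Python scripts to look and compute and a shell command to move; the robot and the scene stay as the last step left them, time stands still between calls to the robot, and variables do not carry over. Pictures are saved under pics/ and viewed, at most 14 in all, crops included, and the job is handed in when it is done.

```bash
mkdir -p pics; ls
cat > h.py <<'E'
import numpy as np,cv2
from scipy.spatial.transform import Rotation as Ro
from station import readout,optics,env
def cam(n):
    m=optics.camera_model(n);f=210/np.tan(np.radians(m['vfov'])/2)
    R=np.array(m['rotation'],float)
    if R.shape!=(3,3): R=Ro.from_euler('xyz',R).as_matrix()
    return m,f,R,np.array(m['xyz'])
def cloud(n,d):
    m,f,R,t=cam(n);v,u=np.mgrid[:d.shape[0],:d.shape[1]]
    P=np.stack([(u-m['cx'])/f*d,(v-m['cy'])/f*d,d],-1)
    return P@R.T+t
def atz(n,u,v,z):
    m,f,R,t=cam(n);r=R@np.array([(u-m['cx'])/f,(v-m['cy'])/f,1]);return t+r*(z-t[2])/r[2]
def st():
    s=readout.state();return s,np.array(s['tool_pos']),Ro.from_euler('xyz',s['orientation'])
def go(xyz,yaw=None):
    "tips target (world) with tool down, tool yaw -> shift units and rotvec"
    s,p,R=st()
    T=R if yaw is None else Ro.from_euler('xyz',[np.pi,0,yaw])
    tgt=np.array(xyz)+np.array([0,0,.167])
    print('shift',np.round(R.inv().apply(tgt-p)/.03,2),'turn',np.round((R.inv()*T).as_rotvec(),3))
E
python3 - <<'E'
from h import *
print(env.tips_ahead,readout.state())
for n in('scene','top'):
    p,d=optics.capture(n);cv2.imwrite(f'pics/{n}0.png',p);np.save(f'{n}0.npy',d);print(n,optics.camera_model(n))
E
```

```text
pics
0.1861 {'clock': 0.0, 'joints': array([ 1.23157487e+00,  1.31156897e-01,  1.48925182e+00,  7.01750707e-06,
        1.52297068e+00, -8.53766879e-02]), 'joint_velocities': array([-4.82405803e-04, -1.32665680e-03,  9.03038648e-06, -5.90501354e-04,
        4.14782240e-04,  4.20798442e-06]), 'effort': array([ 2.37862423e-04, -5.59842181e+01, -4.91763747e+01,  7.71148154e-02,
        3.51200905e-02, -1.54375148e-04]), 'tool_pos': array([0.1505675 , 0.58057657, 0.40370476]), 'orientation': array([-3.13981302e+00, -1.59343667e-04,  2.88774740e+00]), 'force': array([-0.10558918,  0.24895277,  0.42637335]), 'moment': array([-0.0049732 , -0.02858307, -0.01378157]), 'finger_force': 0.0, 'gripper_width': 1.0001884943673292}
scene {'vfov': 49.60628811079521, 'cx': 281.60797504296875, 'cy': 210.24710074214866, 'xyz': array([ 0.99766009, -0.82702024,  1.06559768]), 'rotation': array([-2.37384735,  0.00920757,  0.54083477])}
top {'vfov': 43.04153390507562, 'cx': 279.14261154179394, 'cy': 217.78499014759288, 'xyz': array([ 0.33067934, -0.04941476,  1.55257232]), 'rotation': array([-2.99965848, -0.00458593, -1.58981906])}
```

View pics/scene0.png

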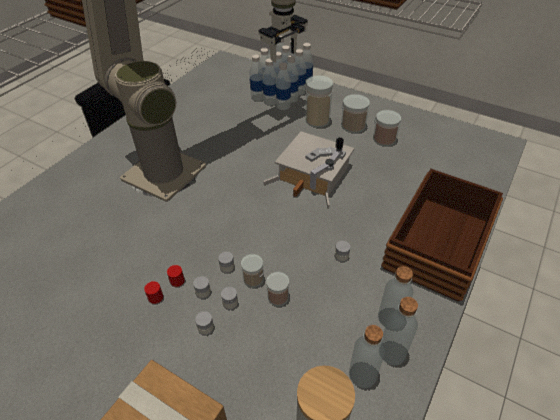

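View pics/top0.png

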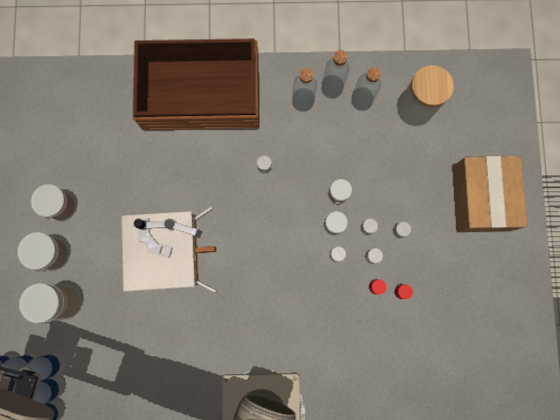

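The scene picture shows the riser at about (315,165) with its lug at (298,188). The top picture shows five steel tins near (264,163), (370,227), (403,230), (338,254) and (375,256). The jars are at (341,190) and (336,223), and the red look-alikes at (378,287) and (404,292).

Run:
```python
from h import *
d=np.load('top0.npy');C=cloud('top',d)
for nm,u,v,z in [('t0',264,163,.048),('t1',370,227,.048),('t2',403,230,.048),('t3',338,254,.048),('t4',375,256,.048),('j0',341,190,.075),('j1',336,223,.075),('red',378,287,.048),('red',404,292,.048)]:
    w=C[v-16:v+17,u-16:u+17].reshape(-1,3);s=w[np.abs(w[:,2]-z)<.012]
    print(nm,atz('top',u,v,z).round(3),C[v,u].round(3),'top mid',((s.min(0)+s.max(0))/2).round(3),s.shape)
# riser roof
w=C[205:300,115:205].reshape(-1,3);s=w[np.abs(w[:,2]-.074)<.008]
r=cv2.minAreaRect((s[:,:2]*1000).astype(np.float32));print(r,cv2.boxPoints(r))
p=cv2.imread('pics/top0.png')[200:300,110:225];cv2.imwrite('pics/crop1.png',cv2.resize(p,None,fx=6,fy=6,interpolation=cv2.INTER_CUBIC))
```

```text
t0 [ 0.707 -0.02   0.048] [ 0.706 -0.02   0.051] top mid [ 0.709 -0.02   0.047] (167, 3)
t1 [ 0.514 -0.319  0.048] [ 0.514 -0.318  0.051] top mid [ 0.52  -0.319  0.047] (174, 3)
t2 [ 0.504 -0.412  0.048] [ 0.505 -0.414  0.042] top mid [ 0.507 -0.414  0.046] (175, 3)
t3 [ 0.439 -0.225  0.048] [ 0.439 -0.224  0.052] top mid [ 0.442 -0.225  0.047] (172, 3)
t4 [ 0.431 -0.329  0.048] [ 0.432 -0.33   0.046] top mid [ 0.434 -0.329  0.047] (178, 3)
j0 [ 0.618 -0.236  0.075] [ 0.619 -0.237  0.07 ] top mid [ 0.62  -0.237  0.073] (359, 3)
j1 [ 0.524 -0.219  0.075] [ 0.524 -0.219  0.075] top mid [ 0.529 -0.221  0.074] (365, 3)
red [ 0.344 -0.334  0.048] [ 0.344 -0.334  0.045] top mid [ 0.347 -0.337  0.046] (184, 3)
red [ 0.329 -0.406  0.048] [ 0.329 -0.406  0.047] top mid [ 0.332 -0.41   0.046] (186, 3)
((457.78460693359375, 271.639892578125), (210.5704345703125, 211.82794189453125), 2.421311616897583) [[348.1188  373.01126]
 [357.06796 161.37247]
 [567.45044 170.26852]
 [558.5012  381.90732]]
```

View pics/crop1.png

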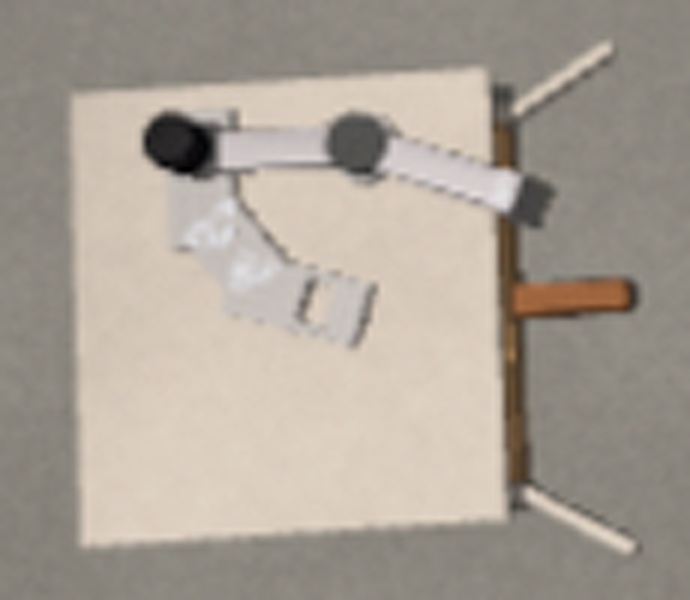

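The crop shows the closed stop arm: knob at crop (180,143), pivot at (358,143), and roof corners at (72,92), (488,68), (508,520) and (82,547).

```bash
cat >> h.py <<'E'
def bayfit():
    C=[atz('top',110+u/6-.42,200+v/6-.42,.074)[:2] for u,v in [(72,92),(488,68),(508,520),(82,547)]]
    # back right(-y), front right, front left, back left : bay y=-105 at knob side
    B=np.array([[.195,-.105],[0,-.105],[0,.105],[.195,.105]]);C=np.array(C)
    b=B-B.mean(0);c=C-C.mean(0);th=np.arctan2((b[:,0]*c[:,1]-b[:,1]*c[:,0]).sum(),(b*c).sum())
    R=np.array([[np.cos(th),-np.sin(th)],[np.sin(th),np.cos(th)]]);t=C.mean(0)-R@B.mean(0)
    return th,R,t,np.abs(C-(B@R.T+t)).max()
E
python3 - <<'E'
from h import *
th,R,t,e=bayfit();print(th,t,e)
W=lambda x,y:R@[x,y]+t
print('knob closed',W(.133,-.07),atz('top',110+180/6,200+143/6,.144)[:2],'open',W(.058+.075*np.cos(1.25),-.07+.075*np.sin(1.25)),'pivot',W(.058,-.07),atz('top',169.3,223.5,.11)[:2])
print('lug home',W(.087-.12,0), 'lug end px',atz('top',110+630/6,200+295/6,.036)[:2],'exp',W(-.053,0))
E
```

```text
1.6150758070482274 [0.46103824 0.18188091] 0.0007321625256082598
knob closed [0.52508238 0.3178491 ] [0.52233359 0.3112675 ] open [0.45625134 0.2633981 ] pivot [0.52840226 0.24292261] [0.52640643 0.24012336]
lug home [0.46249898 0.14891326] lug end px [0.46021431 0.12407763] exp [0.46338428 0.12893286]
```

Run:
```python
from h import *
C=cloud('top',np.load('top0.npy'))
w=C[205:245,120:160].reshape(-1,3);s=w[(w[:,2]>.128)&(w[:,2]<.16)];print('knob top',s.min(0),s.max(0),s.mean(0),len(s))
w=C[235:262,196:222].reshape(-1,3);s=w[(w[:,2]>.025)&(w[:,2]<.05)];print('lug',s.min(0),s.max(0),len(s))
go([.524,.316,.2],1.615)
```

```text
knob top [0.5146159  0.30302056 0.13090389] [0.53638471 0.33016278 0.14712729] [0.52505988 0.31609397 0.13974381] 80
lug [0.42775573 0.12695486 0.02558215] [0.50280499 0.17969632 0.04537583] 106
shift [-14.26  -5.41   1.23] turn [-2.000e-03  1.000e-03  1.273e+00]
```

```bash
python3 -m creep '[[[-1,-14.26,-5.41,0.6,0,0,1.273],[-1,-14.26,-5.41,0.6,0,0,1.273],[-1,-14.26,-5.41,0.6,0,0,1.273],[-1,-14.26,-5.41,0.6,0,0,1.273],[-1,-14.26,-5.41,0.6,0,0,1.273],[-1,-14.26,-5.41,0.6,0,0,1.273],[-1,-14.26,-5.41,0.6,0,0,1.273],[-1,-14.26,-5.41,0.6,0,0,1.273],[-1,-14.26,-5.41,0.6,0,0,1.273],[-1,-14.26,-5.41,0.6,0,0,1.273],[-1,-14.26,-5.41,0.6,0,0,1.273],[-1,-14.26,-5.41,0.6,0,0,1.273]]]' 40
python3 - <<'E'
from h import *
go([.5245,.3165,.126],1.615)
E
```

```text
clock: 1.1
tool_pos: [0.5286, 0.3113, 0.3855]
orientation: [3.141, 0.003, 1.607]
force: [0.0, -0.6, 1.1]
gripper_width: 1.001
finger_force: 0.0
shift [ 0.19 -0.13  3.08] turn [ 0.001  0.003 -0.008]
```

```bash
python3 -m creep '[[[-1,0,0,1,0,0,0],[-1,0,0,2,0,0,0],[-1,0,0,2.6,0,0,0],[-1,0,0,3.05,0,0,0],[-1,0,0,3.05,0,0,0],[0.5,0,0,3.05,0,0,0],[1,0,0,3.05,0,0,0],[1,0,0,3.05,0,0,0],[1,0,0,3.05,0,0,0],[1,0,0,3.05,0,0,0],[1,0,0,3.05,0,0,0],[1,0,0,3.05,0,0,0]]]' 40
```

```text
clock: 2.1
tool_pos: [0.5241, 0.3164, 0.2957]
orientation: [3.141, -0.0, 1.615]
force: [-0.4, 0.6, 0.1]
gripper_width: 0.545
finger_force: 0.0
```

```bash
python3 -m creep '[[[1,0,0,0,0,0,0],[1,0,0,0,0,0,0],[1,0,0,0,0,0,0],[1,0,0,0,0,0,0],[1,0,0,0,0,0,0],[1,0,0,0,0,0,0],[1,0,0,0,0,0,0],[1,0,0,0,0,0,0]]]' 40;  python3 -m creep '[[[1,0,0,-0.12,0,0,0],[1,0,0,-0.24,0,0,0],[1,0,0,-0.36,0,0,0],[1,0,0,-0.46,0,0,0],[1,0,0,-0.46,0,0,0],[1,0,0,-0.46,0,0,0]]]'
python3 - <<'E'
from h import *
s,p,R=st();print(p,R.as_euler('xyz'))
piv=np.array([.5277,.2412]); k=np.array([.5245,.3165]);r=k-piv;print(np.hypot(*r))
for i in range(1,13):
    a=1.27*i/12; c=np.cos(a);q=np.sin(a)
    d=np.array([[c,-q],[q,c]])@r-r
    print(np.round(R.inv().apply([d[0],d[1],0])/.03,2)[:2],round(-a,3))
E
```

```text
clock: 2.77
tool_pos: [0.524, 0.3163, 0.2953]
orientation: [3.141, -0.0, 1.615]
force: [1.1, 1.0, 0.2]
gripper_width: 0.267
finger_force: 40.0
clock: 3.27
tool_pos: [0.5239, 0.3163, 0.309]
orientation: [-3.142, -0.0, 1.615]
force: [1.6, 1.7, -5.9]
gripper_width: 0.272
finger_force: 40.0
[0.52394391 0.31625877 0.30901161] [-3.14159251e+00 -7.00646267e-06  1.61474823e+00]
0.07536796401655017
[-0.01 -0.27] -0.106
[-0.06 -0.53] -0.212
[-0.12 -0.78] -0.318
[-0.22 -1.03] -0.423
[-0.34 -1.27] -0.529
[-0.49 -1.49] -0.635
[-0.66 -1.7 ] -0.741
[-0.85 -1.88] -0.847
[-1.05 -2.05] -0.953
[-1.28 -2.19] -1.058
[-1.52 -2.31] -1.164
[-1.76 -2.4 ] -1.27
```

```bash
python3 -m creep '[[[1,-0.01,-0.27,0,0,0,-0.106],[1,-0.06,-0.53,0,0,0,-0.212],[1,-0.12,-0.78,0,0,0,-0.318],[1,-0.22,-1.03,0,0,0,-0.423],[1,-0.34,-1.27,0,0,0,-0.529],[1,-0.49,-1.49,0,0,0,-0.635],[1,-0.66,-1.7,0,0,0,-0.741],[1,-0.85,-1.88,0,0,0,-0.847],[1,-1.05,-2.05,0,0,0,-0.953],[1,-1.28,-2.19,0,0,0,-1.058],[1,-1.48,-2.29,0,0,0,-1.15],[1,-1.71,-2.38,0,0,0,-1.25]]]';  python3 -m creep '[[[1,0,0,0,0,0,0],[1,0,0,0,0,0,0]]]'
```

```text
clock: 4.27
tool_pos: [0.4558, 0.2614, 0.3098]
orientation: [3.14, 0.004, 2.869]
force: [9.5, 0.1, -5.1]
gripper_width: 0.27
finger_force: 40.0
clock: 4.43
tool_pos: [0.4559, 0.2613, 0.3098]
orientation: [3.14, 0.004, 2.865]
force: [7.8, -0.2, -6.1]
gripper_width: 0.265
finger_force: 40.0
```

```bash
python3 -m creep '[[[1,0,0,0.12,0,0,0],[1,0,0,0.24,0,0,0],[1,0,0,0.36,0,0,0],[1,0,0,0.46,0,0,0],[1,0,0,0.46,0,0,0]]]'; python3 -m creep '[[[-1,0,0,0,0,0,0],[-1,0,0,0,0,0,0],[-1,0,0,0,0,0,0],[-1,0,0,0,0,0,0],[-1,0,0,-0.5,0,0,0],[-1,0,0,-1.5,0,0,0],[-1,0,0,-2.5,0,0,0],[-1,0,0,-3.5,0,0,0],[-1,0,0,-3.5,0,0,0]]]'
python3 - <<'E'
from h import *
p,d=optics.capture('top');cv2.imwrite('pics/t1.png',cv2.resize(p[180:300,110:260],None,fx=5,fy=5,interpolation=cv2.INTER_CUBIC))
p,d=optics.capture('scene');cv2.imwrite('pics/s1.png',cv2.resize(p[110:220,250:390],None,fx=5,fy=5,interpolation=cv2.INTER_CUBIC))
np.save('s1.npy',d)
E
```

```text
clock: 4.85
tool_pos: [0.456, 0.2616, 0.2956]
orientation: [3.141, 0.004, 2.864]
force: [7.3, -1.3, -3.2]
gripper_width: 0.273
finger_force: 40.0
clock: 5.6
tool_pos: [0.4561, 0.2625, 0.4077]
orientation: [3.135, 0.008, 2.865]
force: [1.7, 0.2, 0.9]
gripper_width: 0.866
finger_force: 0.0
```

View pics/s1.png

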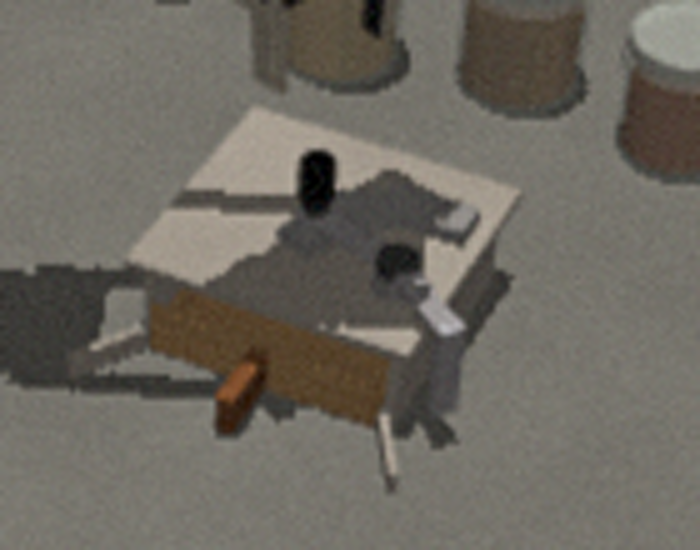

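The arm is in the open position. The knob sits at crop (317,180) and the tab hangs beside the bay, so the lug comes next.

Run:
```python
from h import *
C=cloud('scene',np.load('s1.npy'));w=C[138:152,308:320].reshape(-1,3);s=w[(w[:,2]>.12)&(w[:,2]<.17)];print('knob',s.max(0),s.mean(0),len(s))
th,R,t,e=bayfit();t=t-[.001,.002]
print(R@[-.036,0]+t)
x,y=R@[-.036,0]+t
go([x,y,.1],1.615);go([x,y,.026],1.615)
```

```text
knob [0.47016351 0.2694721  0.14469891] [0.45981702 0.25329153 0.13415052] 60
[0.46163178 0.1439162 ]
shift [-1.27 -3.74  4.5 ] turn [4.00e-03 1.00e-03 1.25e+00]
shift [-1.26 -3.75  6.97] turn [4.00e-03 1.00e-03 1.25e+00]
```

View pics/t1.png

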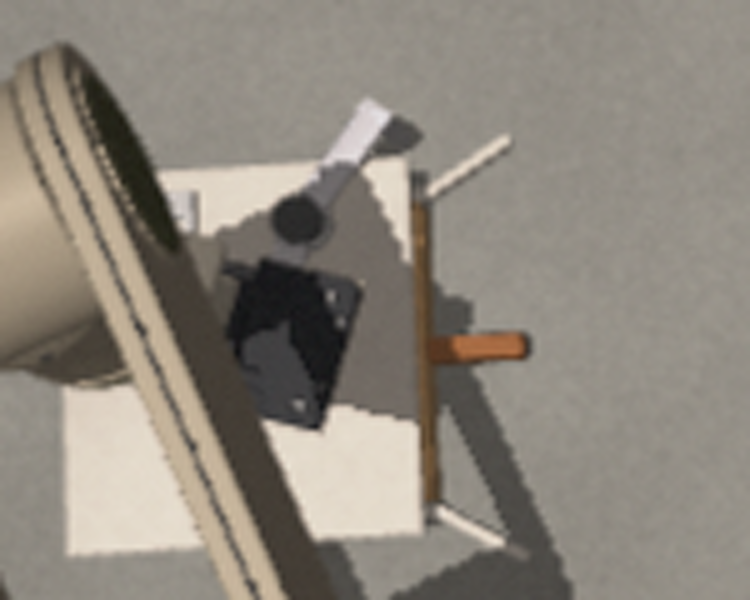

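```bash
python3 -m creep '[[[-1,-1.27,-3.74,3,0,0,1.25],[-1,-1.27,-3.74,3,0,0,1.25],[-1,-1.27,-3.74,3,0,0,1.25],[-1,-1.27,-3.74,3,0,0,1.25],[-1,-1.27,-3.74,3,0,0,1.25],[-1,-1.27,-3.74,3,0,0,1.25],[-1,-1.27,-3.74,3,0,0,1.25],[-1,-1.27,-3.74,3,0,0,1.25],[-1,-1.27,-3.74,3,0,0,1.25],[-1,-1.27,-3.74,3,0,0,1.25],[-1,-1.27,-3.74,3,0,0,1.25],[-1,-1.27,-3.74,3,0,0,1.25]]]';  python3 -m creep '[[[-0.3,0,0,1,0,0,0],[-0.3,0,0,2,0,0,0],[-0.3,0,0,3,0,0,0],[-0.3,0,0,3.7,0,0,0],[-0.3,0,0,3.92,0,0,0],[-0.3,0,0,3.92,0,0,0]]]'
python3 - <<'E'
from h import *
go([.4614,.1439,.026],1.615)
E
```

```text
clock: 6.7
tool_pos: [0.4603, 0.1435, 0.3089]
orientation: [-3.139, 0.0, 1.619]
force: [-0.0, -0.2, -0.6]
gripper_width: 1.001
finger_force: 0.0
clock: 7.2
tool_pos: [0.4594, 0.1433, 0.1902]
orientation: [-3.136, 0.001, 1.618]
force: [0.8, 0.3, 0.7]
gripper_width: 0.664
finger_force: 0.0
shift [ 0.02  0.07 -0.09] turn [-0.005  0.001  0.003]
```

```bash
python3 -m creep '[[[0.5,0,0.06,-0.05,0,0,0],[1,0,0.06,-0.05,0,0,0],[1,0,0.06,-0.05,0,0,0],[1,0,0.06,-0.05,0,0,0],[1,0,0.06,-0.05,0,0,0],[1,0,0.06,-0.05,0,0,0],[1,0,0.06,-0.05,0,0,0],[1,0,0.06,-0.05,0,0,0]]]' 25;  python3 -m creep '[[[1,-0.2,0,0,0,0,0],[1,-0.6,0,0,0,0,0],[1,-1.2,0,0,0,0,0],[1,-1.8,0,0,0,0,0],[1,-2.4,0,0,0,0,0],[1,-3,0,0,0,0,0],[1,-3.6,0,0,0,0,0],[1,-4.2,0,0,0,0,0],[1,-4.8,0,0,0,0,0],[1,-5.4,0,0,0,0,0],[1,-6,0,0,0,0,0],[1,-6.4,0,0,0,0,0]]]';python3 -m creep '[[[1,-0.3,0,0,0,0,0],[1,-0.5,0,0,0,0,0],[1,-0.5,0,0,0,0,0],[1,-0.5,0,0,0,0,0]]]'
```

```text
clock: 7.87
tool_pos: [0.4627, 0.1436, 0.1943]
orientation: [3.141, 0.0, 1.615]
force: [-0.2, -0.2, 2.7]
gripper_width: 0.152
finger_force: 25.0
clock: 8.87
tool_pos: [0.4709, -0.05, 0.1943]
orientation: [3.141, -0.0, 1.614]
force: [0.5, 3.5, 3.2]
gripper_width: 0.15
finger_force: 25.0
clock: 9.2
tool_pos: [0.4719, -0.0638, 0.1943]
orientation: [3.141, 0.002, 1.614]
force: [0.4, -4.1, 2.8]
gripper_width: 0.149
finger_force: 25.0
```

```bash
python3 -m creep '[[[-0.3,0,0,0,0,0,0],[-0.3,0,0,0,0,0,0],[-0.3,0,0,0,0,0,0],[-0.3,0,0,0,0,0,0],[-0.3,0,0,-1,0,0,0],[-0.3,0,0,-2,0,0,0],[-0.3,0,0,-3,0,0,0],[-0.3,-3,0,-4,0,0,0],[-0.3,-4,0,-4,0,0,0],[-0.3,-5,0,-4,0,0,0],[-0.3,-5.2,0,-4,0,0,0],[-0.3,-5.2,0,-4,0,0,0]]]'
python3 - <<'E'
from h import *
p,d=optics.capture('top');cv2.imwrite('pics/t2.png',cv2.resize(p[140:340,120:440],None,fx=2.5,fy=2.5,interpolation=cv2.INTER_CUBIC));np.save('t2.npy',d)
s,pp,R=st();print(pp)
E
```

```text
clock: 10.2
tool_pos: [0.4787, -0.224, 0.3156]
orientation: [3.14, 0.004, 1.611]
force: [1.1, 0.3, 0.0]
gripper_width: 0.648
finger_force: 0.0
[ 0.4785927  -0.22168307  0.31467514]
```

View pics/t2.png

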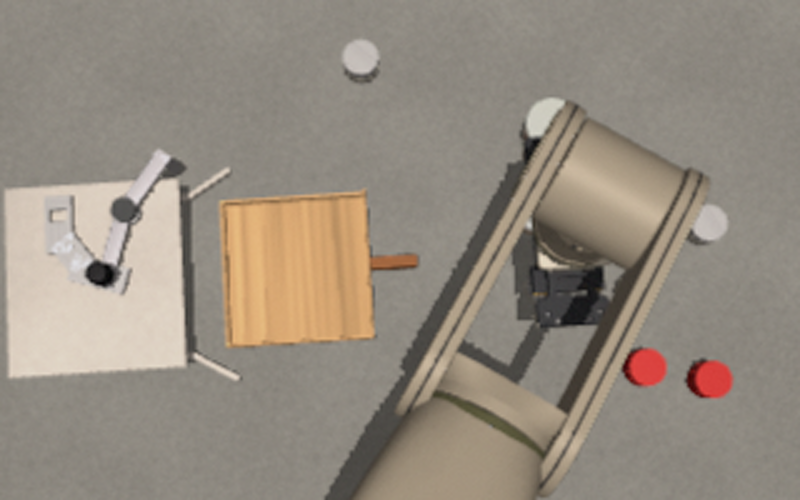

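The tray is fully out, with corners at crop (222,200), (363,190), (375,337) and (228,347). The index arm is open, and tin t0 is at (360,57).

```bash
cat >> h.py <<'E'
def tray():
    q=[(222,200,.02),(363,190,.04),(375,337,.04),(228,347,.02)]
    C=np.array([atz('top',120+u/2.5-.3,140+v/2.5-.3,z)[:2] for u,v,z in q])
    c=C.mean(0);ax=(C[0]+C[3]-C[1]-C[2]);return c,np.arctan2(ax[1],ax[0]),C
def slot(x,y):
    c=np.array([.466,.059]);th=1.615
    try: c,th=np.load('tray.npy')[:2],np.load('tray.npy')[2]
    except Exception: pass
    return c+np.array([[np.cos(th),-np.sin(th)],[np.sin(th),np.cos(th)]])@[x,y]
E
python3 - <<'E'
from h import *
print(tray())
c,th,_=tray();np.save('tray.npy',[*c,th])
for s in [(.05,-.05),(.05,0),(.05,.05),(-.03,-.03),(-.03,.03)]: print(s,slot(*s).round(4))
go([.441,-.225,.037],1.0);go([.441,-.225,.037],1.615)
E
```

```text
(array([0.46603936, 0.05799569]), np.float64(1.6106606895915416), array([[ 0.54765659,  0.14459801],
       [ 0.55344487, -0.01970125],
       [ 0.3852706 , -0.03070233],
       [ 0.37778539,  0.13778831]]))
(0.05, -0.05) [0.514  0.1099]
(0.05, 0) [0.464 0.108]
(0.05, 0.05) [0.4141 0.106 ]
(-0.03, -0.03) [0.4972 0.0292]
(-0.03, 0.03) [0.4373 0.0268]
shift [-0.06 -1.26  3.69] turn [0.001 0.001 0.611]
shift [-0.06 -1.26  3.69] turn [ 0.001  0.001 -0.004]
```

```bash
python3 -m creep '[[[-0.4,-0.06,-1.26,1.5,0,0,1.571],[-0.4,-0.06,-1.26,1.5,0,0,1.571],[-0.4,-0.06,-1.26,1.5,0,0,1.571],[-0.4,-0.06,-1.26,1.5,0,0,1.571],[-0.4,-0.06,-1.26,1.5,0,0,1.571],[-0.4,-0.06,-1.26,1.5,0,0,1.571],[-0.4,-0.06,-1.26,1.5,0,0,1.571],[-0.4,-0.06,-1.26,1.5,0,0,1.571],[-0.4,-0.06,-1.26,1.5,0,0,1.571],[-0.4,-0.06,-1.26,1.5,0,0,1.571],[-0.4,-0.06,-1.26,1.5,0,0,1.571],[-0.4,-0.06,-1.26,1.5,0,0,1.571]]]' 20;  python3 -m creep '[[[-0.4,0,0,0,0,0,0.1],[-0.4,0,0,0,0,0,0.071],[-0.4,0,0,0,0,0,0.071],[-0.4,0,0,0,0,0,0.071]]]'
python3 - <<'E'
from h import *
go([.4405,-.225,.037],.044)
E
```

```text
clock: 11.25
tool_pos: [0.441, -0.2211, 0.2686]
orientation: [-3.141, 0.001, 0.11]
force: [0.0, -0.2, 0.3]
gripper_width: 0.701
finger_force: 0.0
clock: 11.58
tool_pos: [0.441, -0.2215, 0.2688]
orientation: [-3.141, 0.0, 0.045]
force: [-0.1, 0.2, 1.1]
gripper_width: 0.7
finger_force: 0.0
shift [-0.02  0.12  2.16] turn [-0.001  0.     0.001]
```

```bash
python3 -m creep '[[[-0.4,0,0.12,1,0,0,0],[-0.4,0,0.12,1.8,0,0,0],[-0.4,0,0.12,2.16,0,0,0],[-0.4,0,0.12,2.16,0,0,0],[0.5,0,0.12,2.16,0,0,0],[0.5,0,0.12,2.16,0,0,0],[0.5,0,0.12,2.16,0,0,0],[0.5,0,0.12,2.16,0,0,0],[0.5,0,0.12,2.16,0,0,0],[0.5,0,0.12,2.16,0,0,0],[0.5,0,0.12,2.16,0,0,0]]]' 20
python3 - <<'E'
from h import *
x,y=slot(.05,-.05)
go([x,y,.15]);go([x,y,.15-.11])
E
```

```text
clock: 12.5
tool_pos: [0.4418, -0.2265, 0.2058]
orientation: [3.14, -0.002, 0.044]
force: [-0.9, 1.4, 6.0]
gripper_width: 0.448
finger_force: 20.0
shift [  2.9  -11.09  -3.72] turn [0. 0. 0.]
shift [  2.9  -11.1   -0.05] turn [0. 0. 0.]
```

```bash
python3 -m creep '[[[0.5,0,0,-1,0,0,0],[0.5,0,0,-2.2,0,0,0],[0.5,0.3,-1.2,-3.4,0,0,0],[0.5,0.6,-2.4,-3.7,0,0,0],[0.5,1,-3.7,-3.7,0,0,0],[0.5,1.3,-5,-3.7,0,0,0],[0.5,1.6,-6.3,-3.7,0,0,0],[0.5,2,-7.6,-3.7,0,0,0],[0.5,2.3,-8.9,-3.7,0,0,0],[0.5,2.6,-10.1,-3.7,0,0,0],[0.5,2.9,-11.1,-3.7,0,0,0],[0.5,2.9,-11.1,-3.7,0,0,0]]]'; python3 -m creep '[[[0.5,0,0,0,0,0,0],[0.5,0,0,1,0,0,0],[0.5,0,0,2,0,0,0],[0.5,0,0,2.8,0,0,0],[0.5,0,0,3.2,0,0,0],[0.5,0,0,3.4,0,0,0],[0.5,0,0,3.5,0,0,0],[0.5,0,0,3.54,0,0,0]]]'
python3 - <<'E'
from h import *
x,y=slot(.05,-.05)
go([x,y,.043])
E
```

```text
clock: 13.5
tool_pos: [0.5138, 0.1152, 0.3158]
orientation: [-3.139, -0.001, 0.048]
force: [0.2, -0.5, -1.8]
gripper_width: 0.448
finger_force: 20.0
clock: 14.17
tool_pos: [0.5139, 0.1099, 0.21]
orientation: [3.142, -0.001, 0.043]
force: [0.6, 0.0, -0.1]
gripper_width: 0.446
finger_force: 20.0
shift [ 0. -0. -0.] turn [0. 0. 0.]
```

```bash
python3 -m creep '[[[-0.15,0,0,0,0,0,0],[-0.15,0,0,0,0,0,0],[-0.15,0,0,0,0,0,0],[-0.15,0,0,-1,0,0,0],[-0.2,0,0,-2,0,0,0],[-0.4,-0.5,1.2,-3.2,0,0,0],[-0.4,-0.8,2.4,-3.4,0,0,0],[-0.4,-1,3.7,-3.4,0,0,0],[-0.4,-1.4,5,-3.4,0,0,0],[-0.4,-1.7,6.3,-3.4,0,0,0],[-0.4,-2,7.6,-3.4,0,0,0],[-0.4,-2.2,8.9,-3.4,0,0,0]]]'; python3 -m creep '[[[-0.4,-0.3,1.3,0,0,0,0],[-0.4,-0.6,2.6,0,0,0,0],[-0.4,-0.9,3.9,0,0,0,0],[-0.4,-1.14,5.2,0,0,0,0],[-0.4,-1.14,5.6,1,0,0,0],[-0.4,-1.14,5.6,1.6,0,0,0],[-0.4,-1.14,5.6,1.6,0,0,0]]]'
python3 - <<'E'
from h import *
p,d=optics.capture('scene');cv2.imwrite('pics/s2.png',p)
go([.433,-.329,.037],.044)
E
```

```text
clock: 15.17
tool_pos: [0.4584, -0.1611, 0.3123]
orientation: [3.141, -0.002, 0.044]
force: [-0.2, -0.1, 0.4]
gripper_width: 0.703
finger_force: 0.0
clock: 15.75
tool_pos: [0.4308, -0.3286, 0.2595]
orientation: [-3.138, 0.004, 0.042]
force: [-1.0, 0.7, -0.9]
gripper_width: 0.703
finger_force: 0.0
shift [0.05 0.03 1.92] turn [-0.003  0.003 -0.001]
```

View pics/s2.png

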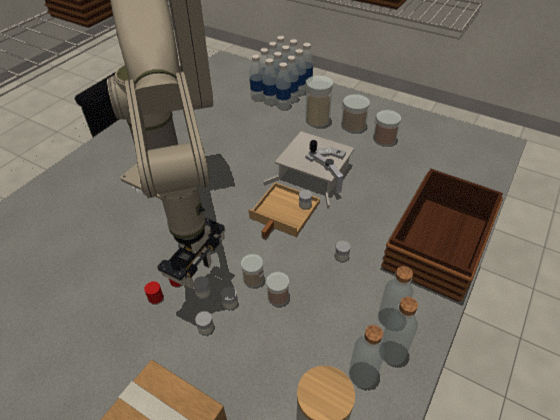

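The first tin stands upright in the tray at (305,198). The others haven't moved: (229,298), (204,322), (343,250), with t4 under the gripper.

```bash
python3 -m creep '[[[-0.4,0.03,0.03,1,0,0,0],[-0.4,0.03,0.03,1.6,0,0,0],[-0.4,0.03,0.03,1.88,0,0,0],[-0.4,0.03,0.03,1.88,0,0,0],[0.5,0.03,0.03,1.88,0,0,0],[0.5,0.03,0.03,1.88,0,0,0],[0.5,0.03,0.03,1.88,0,0,0],[0.5,0.03,0.03,1.88,0,0,0],[0.5,0.03,0.03,1.88,0,0,0],[0.5,0.03,0.03,1.88,0,0,0],[0.5,0.03,0.03,1.88,0,0,0]]]' 20
python3 - <<'E'
from h import *
s,p,R=st()
x,y=slot(.05,0)
go([x,y,.15]);go([x,y,p[2]-.167+.0045])
E
```

```text
clock: 16.72
tool_pos: [0.4339, -0.3299, 0.2082]
orientation: [3.14, -0.002, 0.044]
force: [-0.7, 1.0, 7.0]
gripper_width: 0.447
finger_force: 20.0
shift [  1.65 -14.53  -3.65] turn [0. 0. 0.]
shift [  1.64 -14.54  -0.17] turn [0. 0. 0.]
```

```bash
python3 -m creep '[[[0.5,0,0,-1,0,0,0],[0.5,0,0,-2.2,0,0,0],[0.5,0.1,-1.2,-3.4,0,0,0],[0.5,0.2,-2.4,-3.7,0,0,0],[0.5,0.3,-3.7,-3.7,0,0,0],[0.5,0.5,-5,-3.7,0,0,0],[0.5,0.7,-6.3,-3.7,0,0,0],[0.5,0.9,-7.6,-3.7,0,0,0],[0.5,1.1,-8.9,-3.7,0,0,0],[0.5,1.3,-10.2,-3.7,0,0,0],[0.5,1.5,-11.5,-3.7,0,0,0],[0.5,1.65,-12.7,-3.7,0,0,0]]]'; python3 -m creep '[[[0.5,0,-1.1,0,0,0,0],[0.5,0,-1.84,0,0,0,0],[0.5,0,-1.84,0,0,0,0],[0.5,0,-1.84,1,0,0,0],[0.5,0,-1.84,2,0,0,0],[0.5,0,-1.84,2.8,0,0,0],[0.5,0,-1.84,3.2,0,0,0],[0.5,0,-1.84,3.4,0,0,0],[0.5,0,-1.84,3.5,0,0,0],[0.5,0,-1.84,3.53,0,0,0]]]'
python3 - <<'E'
from h import *
x,y=slot(.05,0)
go([x,y,.0455])
x,y=.517,-.319
go([x,y,.0455])
E
```

```text
clock: 17.72
tool_pos: [0.4658, 0.0555, 0.3181]
orientation: [-3.141, -0.001, 0.044]
force: [0.7, -0.5, -0.8]
gripper_width: 0.451
finger_force: 20.0
clock: 18.55
tool_pos: [0.4638, 0.1081, 0.2124]
orientation: [3.141, 0.001, 0.043]
force: [-0.1, 0.0, -0.5]
gripper_width: 0.448
finger_force: 20.0
shift [ 0.01  0.01 -0.  ] turn [0. 0. 0.]
shift [ 1.15 14.3  -0.  ] turn [0. 0. 0.]
```

```bash
python3 -m creep '[[[-0.15,0,0,0,0,0,0],[-0.15,0,0,0,0,0,0],[-0.15,0,0,0,0,0,0],[-0.15,0,0,-1,0,0,0],[-0.2,0,0,-2,0,0,0],[-0.4,0.1,1.2,-3.2,0,0,0],[-0.4,0.2,2.4,-3.4,0,0,0],[-0.4,0.3,3.7,-3.4,0,0,0],[-0.4,0.4,5,-3.4,0,0,0],[-0.4,0.5,6.3,-3.4,0,0,0],[-0.4,0.6,7.6,-3.4,0,0,0],[-0.4,0.7,8.9,-3.4,0,0,0]]]'; python3 -m creep '[[[-0.4,0.1,1.3,0,0,0,0],[-0.4,0.2,2.6,0,0,0,0],[-0.4,0.3,3.9,0,0,0,0],[-0.4,0.45,5.2,0,0,0,0],[-0.4,0.45,5.4,0,0,0,0],[-0.4,0.45,5.4,0.5,0,0,0],[-0.4,0.45,5.4,0.8,0,0,0],[-0.4,0.45,5.4,0.8,0,0,0],[-0.4,0.45,5.4,0.8,0,0,0]]]'
python3 - <<'E'
from h import *
p,d=optics.capture('scene')
C=cloud('scene',d)
# grey tin tops: band z .044-.051 in the tin area
for nm,x,y in [('t1',.517,-.319),('t2',.505,-.413),('t0',.708,-.02)]:
    m=(abs(C[...,0]-x)<.04)&(abs(C[...,1]-y)<.04)&(abs(C[...,2]-.048)<.004);q=C[m];print(nm,((q.min(0)+q.max(0))/2).round(3),len(q))
go([.517,-.319,.037],.044)
E
```

```text
clock: 19.55
tool_pos: [0.4964, -0.1594, 0.3148]
orientation: [3.141, -0.002, 0.044]
force: [0.2, -0.3, 0.9]
gripper_width: 0.697
finger_force: 0.0
clock: 20.3
tool_pos: [0.5167, -0.3178, 0.2891]
orientation: [-3.14, 0.002, 0.044]
force: [-0.2, -0.3, -0.0]
gripper_width: 0.698
finger_force: 0.0
t1 [ 0.519 -0.324  0.048] 166
t2 [ 0.509 -0.418  0.048] 195
t0 [ 0.71  -0.024  0.048] 126
shift [-0.    0.04  2.86] turn [-0.     0.     0.001]
```

```bash
python3 -m creep '[[[-0.4,0.03,0.05,1,0,0,0],[-0.4,0.03,0.05,2,0,0,0],[-0.4,0.03,0.05,2.7,0,0,0],[-0.4,0.03,0.05,2.84,0,0,0],[-0.4,0.03,0.05,2.84,0,0,0],[0.5,0.03,0.05,2.84,0,0,0],[0.5,0.03,0.05,2.84,0,0,0],[0.5,0.03,0.05,2.84,0,0,0],[0.5,0.03,0.05,2.84,0,0,0],[0.5,0.03,0.05,2.84,0,0,0],[0.5,0.03,0.05,2.84,0,0,0],[0.5,0.03,0.05,2.84,0,0,0]]]' 20
python3 - <<'E'
from h import *
s,p,R=st()
x,y=slot(.05,.05)
go([x,y,.15]);go([x,y,p[2]-.167+.0045])
E
```

```text
clock: 21.35
tool_pos: [0.5186, -0.3204, 0.2064]
orientation: [3.14, -0.002, 0.044]
force: [-0.4, 0.8, 6.7]
gripper_width: 0.447
finger_force: 20.0
shift [ -2.85 -14.35  -3.71] turn [0. 0. 0.]
shift [ -2.86 -14.35  -0.18] turn [0. 0. 0.]
```

```bash
python3 -m creep '[[[0.5,0,0,-1,0,0,0],[0.5,0,0,-2.2,0,0,0],[0.5,-0.2,-0.8,-3.4,0,0,0],[0.5,-0.5,-2,-3.8,0,0,0],[0.5,-0.8,-3.3,-3.8,0,0,0],[0.5,-1.1,-4.6,-3.8,0,0,0],[0.5,-1.4,-5.9,-3.8,0,0,0],[0.5,-1.7,-7.2,-3.8,0,0,0],[0.5,-2,-8.5,-3.8,0,0,0],[0.5,-2.3,-9.8,-3.8,0,0,0],[0.5,-2.6,-11.1,-3.8,0,0,0],[0.5,-2.85,-12.3,-3.8,0,0,0]]]'; python3 -m creep '[[[0.5,0,-1.1,0,0,0,0],[0.5,0,-2.05,0,0,0,0],[0.5,0,-2.05,0,0,0,0],[0.5,0,-2.05,0,0,0,0],[0.5,0,-2.05,1,0,0,0],[0.5,0,-2.05,2,0,0,0],[0.5,0,-2.05,2.8,0,0,0],[0.5,0,-2.05,3.2,0,0,0],[0.5,0,-2.05,3.4,0,0,0],[0.5,0,-2.05,3.55,0,0,0],[0.5,0,-2.05,3.62,0,0,0]]]'
python3 - <<'E'
from h import *
x,y=slot(.05,.05)
go([x,y,.044])
x,y=.507,-.415
go([x,y,.0455])
E
```

```text
clock: 22.35
tool_pos: [0.4152, 0.0466, 0.3189]
orientation: [-3.141, -0.001, 0.044]
force: [0.4, 0.8, -1.4]
gripper_width: 0.449
finger_force: 20.0
clock: 23.27
tool_pos: [0.414, 0.1056, 0.2103]
orientation: [3.141, 0.0, 0.043]
force: [-10.9, -3.7, 22.7]
gripper_width: 0.451
finger_force: 20.0
shift [ 0.   -0.01 -0.02] turn [0. 0. 0.]
shift [ 2.36 17.47 -0.07] turn [0. 0. 0.]
```

```bash
python3 -m creep '[[[0.5,0,0,-0.04,0,0,0],[0.5,0,0,-0.04,0,0,0],[-0.15,0,0,-0.04,0,0,0],[-0.15,0,0,-0.04,0,0,0],[-0.15,0,0,-0.04,0,0,0],[-0.15,0,0,-1,0,0,0],[-0.2,0,0,-2,0,0,0],[-0.4,0.2,1.2,-3.2,0,0,0],[-0.4,0.4,2.4,-3.5,0,0,0],[-0.4,0.6,3.7,-3.5,0,0,0],[-0.4,0.8,5,-3.5,0,0,0],[-0.4,1,6.3,-3.5,0,0,0]]]'; python3 -m creep '[[[-0.4,0.1,1.3,0,0,0,0],[-0.4,0.2,2.6,0,0,0,0],[-0.4,0.3,3.9,0,0,0,0],[-0.4,0.45,5.2,0,0,0,0],[-0.4,0.6,6.5,0,0,0,0],[-0.4,0.8,7.8,0,0,0,0],[-0.4,1,9.1,0,0,0,0],[-0.4,1.2,10.4,0.3,0,0,0],[-0.4,1.36,11.17,0.8,0,0,0],[-0.4,1.36,11.17,0.8,0,0,0],[-0.4,1.36,11.17,0.8,0,0,0]]]'
python3 - <<'E'
from h import *
p,d=optics.capture('scene');cv2.imwrite('pics/s3.png',cv2.resize(p[130:350,180:400],None,fx=2.7,fy=2.7,interpolation=cv2.INTER_CUBIC))
go([.507,-.4145,.037],.044)
E
```

```text
clock: 24.27
tool_pos: [0.4522, -0.0832, 0.3163]
orientation: [3.141, -0.003, 0.045]
force: [1.3, 0.5, -0.5]
gripper_width: 0.704
finger_force: 0.0
clock: 25.18
tool_pos: [0.5067, -0.4149, 0.2889]
orientation: [-3.139, 0.002, 0.042]
force: [0.4, 0.2, -0.3]
gripper_width: 0.702
finger_force: 0.0
shift [-0.    0.02  2.87] turn [-0.002  0.001 -0.001]
```

View pics/s3.png

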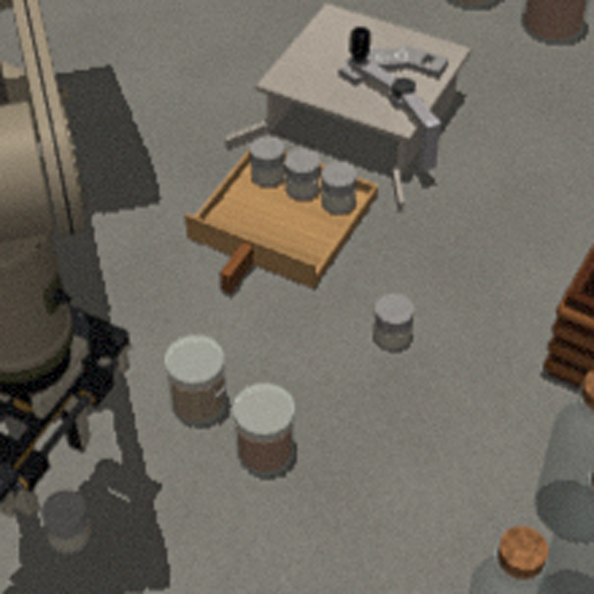

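Three tins stand upright along the tray's back wall, at crop (267,160), (303,172) and (340,188). Tin t2 is in place under the gripper at (67,520), and t0 is at (393,322).

```bash
python3 -m creep '[[[-0.4,0,0,1,0,0,0],[-0.4,0,0,2,0,0,0],[-0.4,0,0,2.7,0,0,0],[-0.4,0,0,2.85,0,0,0],[-0.4,0,0,2.85,0,0,0],[0.5,0,0,2.85,0,0,0],[0.5,0,0,2.85,0,0,0],[0.5,0,0,2.85,0,0,0],[0.5,0,0,2.85,0,0,0],[0.5,0,0,2.85,0,0,0],[0.5,0,0,2.85,0,0,0],[0.5,0,0,2.85,0,0,0]]]' 20
python3 - <<'E'
from h import *
s,p,R=st()
x,y=slot(-.025,.03)
go([x,y,.15]);go([x,y,p[2]-.167+.0045])
E
```

```text
clock: 26.23
tool_pos: [0.5079, -0.4146, 0.2075]
orientation: [3.14, -0.002, 0.044]
force: [-1.3, 1.7, 7.0]
gripper_width: 0.448
finger_force: 20.0
shift [ -1.7  -14.96  -3.68] turn [0. 0. 0.]
shift [ -1.71 -14.97  -0.18] turn [0. 0. 0.]
```

```bash
python3 -m creep '[[[0.5,0,0,-1,0,0,0],[0.5,0,0,-2.2,0,0,0],[0.5,-0.1,-0.8,-3.4,0,0,0],[0.5,-0.3,-2,-3.8,0,0,0],[0.5,-0.5,-3.3,-3.8,0,0,0],[0.5,-0.7,-4.6,-3.8,0,0,0],[0.5,-0.9,-5.9,-3.8,0,0,0],[0.5,-1.1,-7.2,-3.8,0,0,0],[0.5,-1.3,-8.5,-3.8,0,0,0],[0.5,-1.5,-9.8,-3.8,0,0,0],[0.5,-1.6,-11.1,-3.8,0,0,0],[0.5,-1.7,-12.4,-3.8,0,0,0]]]'; python3 -m creep '[[[0.5,0,-1.3,0,0,0,0],[0.5,0,-2.57,0,0,0,0],[0.5,0,-2.57,0,0,0,0],[0.5,0,-2.57,0,0,0,0],[0.5,0,-2.57,1,0,0,0],[0.5,0,-2.57,2,0,0,0],[0.5,0,-2.57,2.8,0,0,0],[0.5,0,-2.57,3.2,0,0,0],[0.5,0,-2.57,3.4,0,0,0],[0.5,0,-2.57,3.55,0,0,0],[0.5,0,-2.57,3.6,0,0,0]]]'
python3 - <<'E'
from h import *
x,y=slot(-.025,.03)
go([x,y,.045])
x,y=.708,-.0205
go([x,y,.0455])
E
```

```text
clock: 27.23
tool_pos: [0.4393, -0.0432, 0.3199]
orientation: [3.141, -0.001, 0.043]
force: [0.5, 0.5, -0.4]
gripper_width: 0.449
finger_force: 20.0
clock: 28.15
tool_pos: [0.437, 0.0314, 0.2116]
orientation: [3.141, -0.0, 0.043]
force: [-0.7, -0.2, -1.0]
gripper_width: 0.449
finger_force: 20.0
shift [ 0.   -0.01 -0.01] turn [0. 0. 0.]
shift [ 8.95  2.11 -0.03] turn [0. 0. 0.]
```

Release, then on to t0 at (0.708, -0.0205).

```bash
python3 -m creep '[[[-0.15,0,0,0,0,0,0],[-0.15,0,0,0,0,0,0],[-0.15,0,0,0,0,0,0],[-0.15,0,0,-1,0,0,0],[-0.2,0,0,-2,0,0,0],[-0.4,1.2,0.2,-3.2,0,0,0],[-0.4,2.4,0.6,-3.5,0,0,0],[-0.4,3.7,1,-3.5,0,0,0],[-0.4,5,1.4,-3.5,0,0,0],[-0.4,6.3,1.6,-3.5,0,0,0],[-0.4,7.6,1.8,-3.5,0,0,0],[-0.4,8.95,2.11,-3.5,0,0,0]]]'; python3 -m creep '[[[-0.4,0,0,0,0,0,0],[-0.4,0,0,0.5,0,0,0],[-0.4,0,0,0.8,0,0,0],[-0.4,0,0,0.8,0,0,0],[-0.4,0,0,0.8,0,0,0]]]'
python3 - <<'E'
from h import *
p,d=optics.capture('scene');C=cloud('scene',d)
x,y=.708,-.02;m=(abs(C[...,0]-x)<.06)&(abs(C[...,1]-y)<.06)&(abs(C[...,2]-.048)<.004);q=C[m];print(((q.min(0)+q.max(0))/2).round(3),len(q))
go([.708,-.0205,.037],.044)
E
```

```text
clock: 29.15
tool_pos: [0.7097, -0.0191, 0.3172]
orientation: [-3.142, -0.001, 0.044]
force: [-0.3, -0.2, 1.0]
gripper_width: 0.702
finger_force: 0.0
clock: 29.57
tool_pos: [0.7062, -0.0188, 0.2922]
orientation: [-3.141, 0.002, 0.044]
force: [-0.1, -0.3, 0.5]
gripper_width: 0.7
finger_force: 0.0
[ 0.667 -0.042  0.048] 117
shift [0.04 0.06 2.98] turn [ 0. -0.  0.]
```

Run:
```python
from h import *
p,d=optics.capture('scene');cv2.imwrite('pics/s4.png',cv2.resize(p[120:320,200:420],None,fx=3,fy=3,interpolation=cv2.INTER_CUBIC));C=cloud('scene',d)
m=(abs(C[...,0]-.70)<.09)&(abs(C[...,1]+.02)<.09)&(abs(C[...,2]-.048)<.004);v,u=np.nonzero(m);q=C[m];print(q.min(0),q.max(0),u.min(),u.max(),v.min(),v.max())
```

```text
[ 0.64433274 -0.06548319  0.04400886] [ 0.68455227 -0.02062789  0.05144113] 319 332 239 250
```

View pics/s4.png

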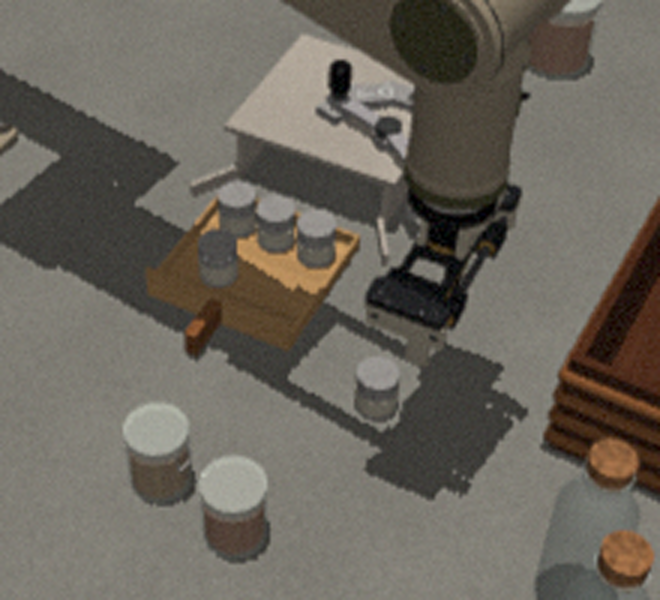

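Tin t0 was knocked aside: it now stands at crop (377,372), which is about (0.664, -0.040). The four tins in the tray are all upright.

Run:
```python
from h import *
go([.664,-.040,.037],.044)
```

```text
shift [-1.47  0.64  3.  ] turn [ 0.    -0.002  0.   ]
```

```bash
python3 -m creep '[[[-0.6,-1,0.4,0,0,0,0],[-0.6,-1.47,0.64,0,0,0,0],[-0.6,-1.47,0.64,0,0,0,0],[-0.6,-1.47,0.64,0.8,0,0,0],[-0.6,-1.47,0.64,1.8,0,0,0],[-0.6,-1.47,0.64,2.6,0,0,0],[-0.6,-1.47,0.64,2.92,0,0,0],[-0.6,-1.47,0.64,2.92,0,0,0],[0.5,-1.47,0.64,2.92,0,0,0],[0.5,-1.47,0.64,2.92,0,0,0],[0.5,-1.47,0.64,2.92,0,0,0],[0.5,-1.47,0.64,2.92,0,0,0]]]' 20; python3 -m creep '[[[0.5,0,0,0,0,0,0],[0.5,0,0,0,0,0,0],[0.5,0,0,0,0,0,0],[0.5,0,0,0,0,0,0]]]'
python3 - <<'E'
from h import *
s,p,R=st()
x,y=slot(-.025,-.03)
go([x,y,.15]);go([x,y,p[2]-.167+.0045])
E
```

```text
clock: 30.67
tool_pos: [0.6654, -0.0404, 0.2071]
orientation: [3.141, -0.003, 0.044]
force: [-1.2, 0.4, -0.4]
gripper_width: 0.565
finger_force: 0.0
clock: 31.0
tool_pos: [0.665, -0.0403, 0.2061]
orientation: [3.141, -0.002, 0.044]
force: [0.1, 0.8, 5.7]
gripper_width: 0.449
finger_force: 20.0
shift [-5.48 -2.73 -3.71] turn [0. 0. 0.]
shift [-5.48 -2.73 -0.16] turn [0. 0. 0.]
```

```bash
python3 -m creep '[[[0.5,0,0,-1,0,0,0],[0.5,0,0,-2.2,0,0,0],[0.5,0,0,-3.4,0,0,0],[0.5,-0.8,-0.4,-3.8,0,0,0],[0.5,-1.8,-0.9,-3.8,0,0,0],[0.5,-2.8,-1.4,-3.8,0,0,0],[0.5,-3.8,-1.9,-3.8,0,0,0],[0.5,-4.8,-2.4,-3.8,0,0,0],[0.5,-5.48,-2.73,-3.8,0,0,0],[0.5,-5.48,-2.73,-3.8,0,0,0],[0.5,-5.48,-2.73,-2.8,0,0,0],[0.5,-5.48,-2.73,-1.8,0,0,0]]]'; python3 -m creep '[[[0.5,0,0,0.7,0,0,0],[0.5,0,0,1.2,0,0,0],[0.5,0,0,1.45,0,0,0],[0.5,0,0,1.6,0,0,0],[0.5,0,0,1.6,0,0,0]]]'
python3 - <<'E'
from h import *
x,y=slot(-.025,-.03)
go([x,y,.0435])
E
```

```text
clock: 32.0
tool_pos: [0.4979, 0.0343, 0.2608]
orientation: [3.141, -0.007, 0.044]
force: [0.5, -0.6, -1.2]
gripper_width: 0.446
finger_force: 20.0
clock: 32.42
tool_pos: [0.4969, 0.0342, 0.2109]
orientation: [3.142, 0.001, 0.044]
force: [-0.1, -0.1, -0.4]
gripper_width: 0.447
finger_force: 20.0
shift [ 0.   -0.    0.01] turn [0. 0. 0.]
```

```bash
python3 -m creep '[[[-0.15,0,0,0,0,0,0],[-0.15,0,0,0,0,0,0],[-0.15,0,0,0,0,0,0],[-0.15,0,0,-1,0,0,0],[-0.2,0,0,-2,0,0,0],[-0.3,-0.1,0.5,-3.2,0,0,0],[-0.3,-0.3,1.5,-3.2,0,0,-0.12],[-0.3,-0.6,2.5,-3.2,0,0,-0.24],[-0.3,-0.98,3.23,-3.2,0,0,-0.36],[-0.3,-0.98,3.23,-3.2,0,0,-0.48],[-0.3,-0.98,3.23,-3.2,0,0,-0.6],[-0.3,-0.98,3.23,-3.2,0,0,-0.72]]]'; python3 -m creep '[[[-0.3,0,0,0,0,0,-0.12],[-0.3,0,0,0,0,0,-0.24],[-0.3,0,0,0,0,0,-0.36],[-0.3,0,0,0,0,0,-0.48],[-0.3,0,0,0,0,0,-0.6],[-0.3,0,0,0,0,0,-0.72],[-0.3,0,0,0,0,0,-0.84],[-0.3,0,0,0,0,0,-0.851],[-0.3,0,0,0,0,0,-0.851]]]'
python3 - <<'E'
from h import *
p,d=optics.capture('scene');cv2.imwrite('pics/s5.png',cv2.resize(p[130:270,220:380],None,fx=4,fy=4,interpolation=cv2.INTER_CUBIC));C=cloud('scene',d)
# lug: brownish-orange points z .03-.04
b=p.astype(int);m=(b[...,2]>b[...,0]+40)&(abs(C[...,2]-.036)<.006)&(abs(C[...,0]-.472)<.04)&(C[...,1]<-.03)&(C[...,1]>-.1);q=C[m];print('lug',q.min(0),q.max(0),q.mean(0),len(q))
q=C[(abs(C[...,2]-.052)<.004)&(abs(C[...,0]-.466)<.09)&(abs(C[...,1]-.058)<.09)];print('tin top pts',len(q),q.min(0),q.max(0))
go([.4719,-.0638,.027],1.615)
E
```

```text
clock: 33.42
tool_pos: [0.4716, -0.0645, 0.3078]
orientation: [3.14, -0.001, 0.768]
force: [0.4, -0.2, -0.8]
gripper_width: 0.65
finger_force: 0.0
clock: 34.17
tool_pos: [0.4717, -0.0638, 0.3075]
orientation: [3.141, 0.0, 1.612]
force: [0.5, -0.9, -0.0]
gripper_width: 0.653
finger_force: 0.0
lug [ 0.43314784 -0.08699598  0.03128904] [ 0.50977004 -0.03007363  0.04198527] [ 0.47094187 -0.04986954  0.03601368] 59
tin top pts 239 [0.39647532 0.00675626 0.0480721 ] [0.53536724 0.12878429 0.05591966]
shift [0.   0.   3.78] turn [ 0.001  0.    -0.004]
```

View pics/s5.png

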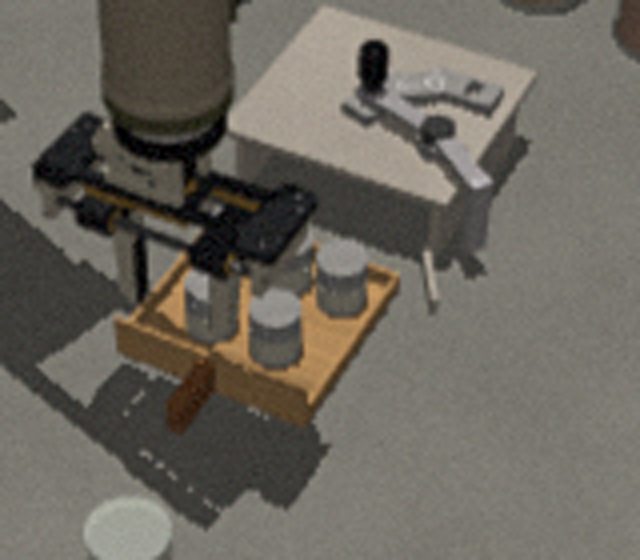

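The tins in the tray look upright and the lug is where it was left, at crop (190,395). I'll grip it next.

```bash
python3 -m creep '[[[-0.3,0,0,1.2,0,0,0],[-0.3,0,0,2.4,0,0,0],[-0.3,0,0,3.3,0,0,0],[-0.3,0,0,3.75,0,0,0],[-0.3,0,0,3.75,0,0,0],[1,0,0,3.75,0,0,0],[1,0,0,3.75,0,0,0],[1,0,0,3.75,0,0,0],[1,0,0,3.75,0,0,0],[1,0,0,3.75,0,0,0],[1,0,0,3.75,0,0,0],[1,0,0,3.75,0,0,0]]]' 25
python3 - <<'E'
from h import *
s,p,R=st();print(s['gripper_width'],s['finger_force'],s['force'])
go([.4627,.1436,.0273])
E
```

```text
clock: 35.22
tool_pos: [0.4717, -0.0638, 0.1949]
orientation: [3.141, 0.0, 1.615]
force: [0.5, -0.3, 0.1]
gripper_width: 0.195
finger_force: 0.0
0.19540353211647093 0.0 [ 0.47509606 -0.32218216  0.1268631 ]
shift [6.92 0.   0.02] turn [0. 0. 0.]
```

```bash
python3 -m creep '[[[1,0,0,0,0,0,0],[1,0,0,0,0,0,0],[1,0.1,0,0,0,0,0],[1,0.3,0,0,0,0,0],[1,0.6,0,0,0,0,0],[1,0.9,0,0,0,0,0],[1,1.2,0,0,0,0,0],[1,1.5,0,0,0,0,0],[1,1.8,0,0,0,0,0],[1,2.1,0,0,0,0,0],[1,2.3,0,0,0,0,0],[1,2.4,0,0,0,0,0]]]'; python3 -m creep '[[[1,0.2,0,0,0,0,0],[1,0.5,0,0,0,0,0],[1,0.8,0,0,0,0,0],[1,1.1,0,0,0,0,0],[1,1.4,0,0,0,0,0],[1,1.7,0,0,0,0,0],[1,2,0,0,0,0,0],[1,2.3,0,0,0,0,0],[1,2.6,0,0,0,0,0],[1,2.9,0,0,0,0,0],[1,3.1,0,0,0,0,0],[1,3.2,0,0,0,0,0]]]'
```

```text
clock: 36.22
tool_pos: [0.4686, 0.0082, 0.1947]
orientation: [3.141, 0.002, 1.615]
force: [1.1, -7.2, 1.1]
gripper_width: 0.147
finger_force: 25.0
clock: 37.22
tool_pos: [0.4644, 0.104, 0.1947]
orientation: [3.141, 0.002, 1.615]
force: [1.3, -8.4, 3.0]
gripper_width: 0.145
finger_force: 25.0
```

Remaining: 1.32 units to home.

```bash
python3 -m creep '[[[1,0.2,0,0,0,0,0],[1,0.4,0,0,0,0,0],[1,0.6,0,0,0,0,0],[1,0.8,0,0,0,0,0],[1,0.95,0,0,0,0,0],[1,1.1,0,0,0,0,0],[1,1.2,0,0,0,0,0],[1,1.3,0,0,0,0,0],[1,1.3,0,0,0,0,0]]]'; python3 -m creep '[[[1,0.04,0,0,0,0,0],[1,0.08,0,0,0,0,0],[1,0.08,0,0,0,0,0]]]'
```

```text
clock: 37.97
tool_pos: [0.4627, 0.1428, 0.1947]
orientation: [3.141, 0.001, 1.615]
force: [0.4, -4.8, 3.0]
gripper_width: 0.147
finger_force: 25.0
clock: 38.22
tool_pos: [0.4626, 0.1448, 0.1947]
orientation: [3.141, 0.002, 1.615]
force: [0.1, -6.8, 3.9]
gripper_width: 0.149
finger_force: 25.0
```

```bash
python3 -m creep '[[[1,0.05,0,0,0,0,0],[1,0.1,0,0,0,0,0],[1,0.1,0,0,0,0,0]]]'; python3 -m creep '[[[-0.3,0,0,0,0,0,0],[-0.3,0,0,0,0,0,0],[-0.3,0,0,0,0,0,0],[-0.3,0,0,0,0,0,0],[-0.3,0,0,-1,0,0,0],[-0.3,0,0,-2,0,0,0],[-0.3,0,0,-3.2,0,0,0],[-0.4,0,0,-4.4,0,0,0],[-0.4,-2,0,-5,0,0,0],[-0.4,-3.3,0,-5,0,0,0],[-0.4,-4.6,0,-5,0,0,0],[-0.4,-5,0,-5,0,0,0]]]'
python3 - <<'E'
from h import *
p,d=optics.capture('top');cv2.imwrite('pics/t3.png',cv2.resize(p[180:320,110:260],None,fx=4,fy=4,interpolation=cv2.INTER_CUBIC))
p2,d=optics.capture('scene');cv2.imwrite('pics/s6.png',np.hstack([cv2.resize(p[190:300,110:230],(400,367),interpolation=cv2.INTER_CUBIC),cv2.resize(p2[110:220,250:370],(400,367),interpolation=cv2.INTER_CUBIC)]))
C=cloud('scene',d);q=C[(C[...,2]>.128)&(C[...,2]<.16)&(abs(C[...,0]-.456)<.04)&(abs(C[...,1]-.262)<.04)];print(q.min(0),q.max(0))
go([.456,.2615,.16],2.865)
E
```

```text
clock: 38.47
tool_pos: [0.4627, 0.1471, 0.1947]
orientation: [3.141, 0.004, 1.615]
force: [1.5, -13.3, 4.1]
gripper_width: 0.152
finger_force: 25.0
clock: 39.47
tool_pos: [0.4688, -0.0038, 0.3455]
orientation: [3.14, 0.001, 1.615]
force: [-0.0, 0.0, 1.0]
gripper_width: 0.7
finger_force: 0.0
[0.44811372 0.24192992 0.12803307] [0.46939944 0.26963396 0.14219312]
shift [ 8.88 -0.07  0.58] turn [-0.     0.002 -1.254]
```

View pics/s6.png

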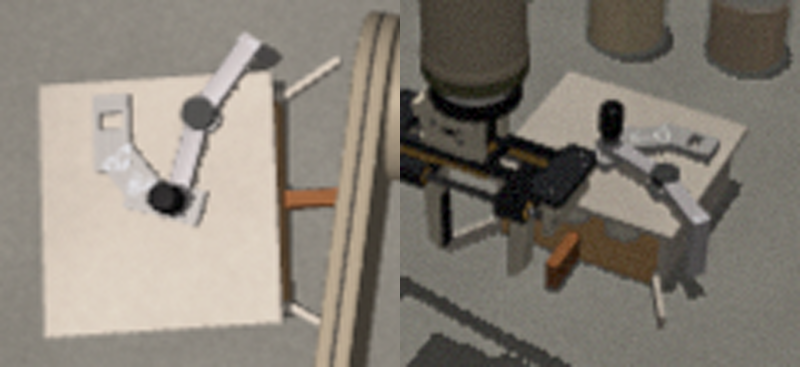

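The tray is home with its front wall at the mouth, and the arm is still open with the knob at left-crop (168,197). Next I'll grip the knob and close the arm.

```bash
python3 -m creep '[[[-0.4,1,0,-0.4,0,0,-0.12],[-0.4,2,0,-0.4,0,0,-0.24],[-0.4,3,0,-0.4,0,0,-0.36],[-0.4,4,0,-0.4,0,0,-0.48],[-0.4,5,0,-0.4,0,0,-0.6],[-0.4,6,0,-0.4,0,0,-0.72],[-0.4,7,0,-0.4,0,0,-0.84],[-0.4,8,0,-0.4,0,0,-0.96],[-0.4,8.88,-0.07,-0.4,0,0,-1.08],[-0.4,8.88,-0.07,-0.4,0,0,-1.2],[-0.4,8.88,-0.07,-0.4,0,0,-1.25],[-0.4,8.88,-0.07,-0.4,0,0,-1.25]]]' 40;python3 -m creep '[[[-0.4,0,0,0,0,0,0],[-0.4,0,0,0,0,0,0]]]'
python3 - <<'E'
from h import *
go([.4563,.262,.1285],2.865)
E
```

```text
clock: 40.57
tool_pos: [0.4542, 0.2661, 0.356]
orientation: [-3.141, -0.001, 2.869]
force: [-0.9, -0.9, 0.1]
gripper_width: 0.699
finger_force: 0.0
clock: 40.73
tool_pos: [0.4547, 0.2648, 0.3563]
orientation: [-3.142, -0.0, 2.863]
force: [0.6, -0.4, -0.7]
gripper_width: 0.7
finger_force: 0.0
shift [-0.08 -0.08  2.03] turn [-0.    -0.    -0.002]
```

```bash
python3 -m creep '[[[-0.4,-0.08,-0.08,0.8,0,0,0],[-0.4,-0.08,-0.08,1.6,0,0,0],[-0.4,-0.08,-0.08,2,0,0,0],[-0.4,-0.08,-0.08,2.03,0,0,0],[0.6,-0.08,-0.08,2.03,0,0,0],[1,-0.08,-0.08,2.03,0,0,0],[1,-0.08,-0.08,2.03,0,0,0],[1,-0.08,-0.08,2.03,0,0,0],[1,-0.08,-0.08,2.03,0,0,0],[1,-0.08,-0.08,2.03,0,0,0],[1,-0.08,-0.08,2.03,0,0,0],[1,-0.08,-0.08,2.03,0,0,0]]]' 40;python3 -m creep '[[[1,0,0,0,0,0,0],[1,0,0,0,0,0,0],[1,0,0,-0.12,0,0,0],[1,0,0,-0.24,0,0,0],[1,0,0,-0.36,0,0,0],[1,0,0,-0.46,0,0,0],[1,0,0,-0.46,0,0,0],[1,0,0,-0.46,0,0,0]]]'
python3 - <<'E'
from h import *
s,p,R=st();print(p,R.as_euler('xyz'))
piv=np.array([.5285,.2412]); r=p[:2]-piv;print(np.hypot(*r))
r=r*.075/np.hypot(*r)
for i in range(1,13):
    a=-1.25*i/12; c=np.cos(a);q=np.sin(a)
    d=np.array([[c,-q],[q,c]])@r-r
    print(np.round(R.inv().apply([d[0],d[1],0])/.03,2)[:2],round(-a,3))
E
```

```text
clock: 41.73
tool_pos: [0.4568, 0.2617, 0.296]
orientation: [3.141, 0.001, 2.865]
force: [0.2, -1.1, 3.3]
gripper_width: 0.27
finger_force: 40.0
clock: 42.4
tool_pos: [0.4567, 0.2615, 0.3092]
orientation: [-3.141, 0.0, 2.865]
force: [4.9, 0.1, -5.3]
gripper_width: 0.269
finger_force: 40.0
[0.45666344 0.26153954 0.30923095] [-3.14145649e+00  1.02594184e-04  2.86473268e+00]
0.0746604909321436
[-0.01  0.26] 0.104
[-0.05  0.52] 0.208
[-0.12  0.77] 0.312
[-0.21  1.01] 0.417
[-0.33  1.24] 0.521
[-0.47  1.46] 0.625
[-0.63  1.67] 0.729
[-0.82  1.85] 0.833
[-1.02  2.02] 0.938
[-1.24  2.16] 1.042
[-1.47  2.28] 1.146
[-1.71  2.37] 1.25
```

```bash
python3 -m creep '[[[1,-0.01,0.26,0,0,0,0.104],[1,-0.05,0.52,0,0,0,0.208],[1,-0.12,0.77,0,0,0,0.312],[1,-0.21,1.01,0,0,0,0.417],[1,-0.33,1.24,0,0,0,0.521],[1,-0.47,1.46,0,0,0,0.625],[1,-0.63,1.67,0,0,0,0.729],[1,-0.82,1.85,0,0,0,0.833],[1,-1.02,2.02,0,0,0,0.938],[1,-1.24,2.16,0,0,0,1.042],[1,-1.46,2.27,0,0,0,1.146],[1,-1.68,2.36,0,0,0,1.25]]]';  python3 -m creep '[[[1,0,0,0,0,0,0],[1,0,0,0,0,0,0],[1,0,0,0.12,0,0,0],[1,0,0,0.24,0,0,0],[1,0,0,0.36,0,0,0],[1,0,0,0.46,0,0,0],[1,0,0,0.46,0,0,0]]]'
```

```text
clock: 43.4
tool_pos: [0.524, 0.3163, 0.3081]
orientation: [-3.139, 0.0, 1.61]
force: [0.1, 1.5, -5.1]
gripper_width: 0.272
finger_force: 40.0
clock: 43.98
tool_pos: [0.5244, 0.3162, 0.2962]
orientation: [3.141, -0.001, 1.616]
force: [-2.6, 2.3, -0.4]
gripper_width: 0.273
finger_force: 40.0
```

```bash
python3 -m creep '[[[-0.4,0,0,0,0,0,0],[-0.4,0,0,0,0,0,0],[-0.4,0,0,0,0,0,0],[-0.4,0,0,0,0,0,0],[-0.4,0,0,-1,0,0,0],[-0.4,0,0,-2,0,0,0],[-0.4,0,0,-3,0,0,0],[-0.4,0,0,-4,0,0,0],[-0.4,3,0,-5,0,0,0],[-0.4,4,0,-5,0,0,0],[-0.4,5,0,-5,0,0,0],[-0.4,5,0,-5,0,0,0]]]'
python3 - <<'E'
from h import *
p2,d=optics.capture('scene');cv2.imwrite('pics/s7.png',cv2.resize(p2[110:220,250:370],None,fx=5,fy=5,interpolation=cv2.INTER_CUBIC))
C=cloud('scene',d);d0=np.load('scene0.npy');C0=cloud('scene',d0)
for c in(C0,C):
    q=c[(c[...,2]>.122)&(c[...,2]<.17)&(abs(c[...,0]-.524)<.03)&(abs(c[...,1]-.316)<.03)];print(q.min(0),q.max(0),q.mean(0),len(q))
E
```

```text
clock: 44.98
tool_pos: [0.5173, 0.4685, 0.4469]
orientation: [3.14, -0.002, 1.615]
force: [-0.1, 0.9, -0.4]
gripper_width: 0.7
finger_force: 0.0
[0.51571499 0.29955254 0.12256989] [0.54042955 0.32056716 0.1451987 ] [0.52925749 0.30852751 0.13525151] 55
[0.51265108 0.29786997 0.12283034] [0.53902696 0.32423797 0.14449445] [0.52781381 0.30831193 0.13472809] 56
```

View pics/s7.png

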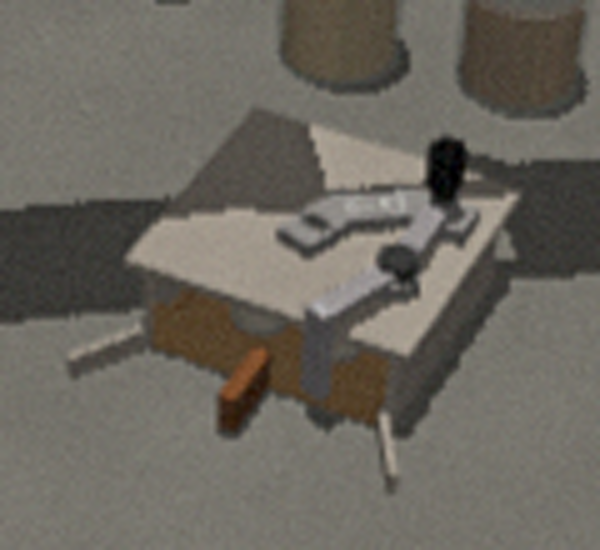

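The arm is back across the front, with the tab at crop (317,350) beside the lug. The knob is at its seated height, and tin tops show behind the front wall at (260,322) and (345,352). I'm handing the job in.

```bash
python3 -c "
from station import env;print(env.sign_off())"
```

```text
the job is handed in; nothing more can be done
None
```

All five steel tins were seen upright on the tray before I slid it home. The stop arm is closed with its plunger seated, the jars and red look-alikes were left alone, and the job is handed in; the judge gave no verdict.

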